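Seat the blank insert in the router plate and lock it with the turn button

TASK

Slide the loose red disc across the aluminium router plate until it drops into the round recess and lies flush, pushing it with the fingers and never lifting it off the plate. Then push the brass turn button round by its red pin, inwards over the disc as far as it goes, to lock the disc in. Leave the spare ring, wrench, glue bottle and wooden block where they are.

Things in the scene. Friction and masses are not known exactly. Their poses are not given: they have to be found in the camera images.
- router_top: Router table top, fixed: aluminium plate 240 x 320 mm (x, y) framed flush in brown wood, 400 x 400 mm in all; upper surface level, 30 mm above the bench. Origin under the recess centre, on the underside; z up. The disc starts on the recess's -y side, 90 to 118 mm from its centre; the button is on its +y side. Ring and bottle stand on the -x border, wrench and block on the +x border.
- recess (a point): Centre of the floor of the round recess in the middle of the plate: 83 mm across, 6 mm deep (floor 24 mm above the bench), flat floor drawn dark; axes as router_top. The disc fits it with 1.5 mm play all round and is then flush with the plate.
- disc: Loose red blank insert disc, 80 mm across, 6 mm thick, about 70 g, flat on the plate at the start; origin at the centre of its underside, z up. Pushed across the rim it drops in when its centre is within about 10 mm of the recess centre; its leading edge may dip first while the trailing edge hangs on the rim: push on, or press that edge down.
- button (a joint): Angle of the brass turn button (rad) about its vertical pivot. At 0 the bar points along +x of router_top, past the recess; it grows clockwise seen from above; at 1.57 the bar points to the recess centre (-y), its end over the disc's rim. Stops at -0.7 and 1.6; starts between -0.5 and 0.05; stays where it is left; about 1 N at the pin turns it.
- button_pivot (a point): Pivot of the turn button at plate level, 75 mm from the recess centre along +y of router_top; x and y axes as router_top's only when the joint reads 0 (it turns with the bar, x along the bar). Bar: 14 mm wide, lying 1.5 to 8.5 mm above the plate, its end 48 mm from the pivot; hub 18 mm across, 10.5 mm high.
- button_pin (a point): Centre of the top of the red upright pin on the turn button, 38 mm from the pivot axis: 12 mm across, its top 32 mm above the plate.
- spare_ring: Grey spare ring, 64 mm across, 6 mm thick, with a 34 mm hole, lying flat on the wood; origin at the centre of its underside. Leave alone.
- wrench: Steel wrench 150 mm long lying flat on the wood border; origin near its middle, body x along its length. Leave alone.
- glue: White glue bottle 36 mm across and 85 mm high with an orange cap, standing on the wood; origin under its centre. Leave alone.
- setup_block: Small pale wooden block 35 x 50 x 25 mm (x, y, z) on the wood; origin under its centre. Leave alone.
Not all that is in view belongs to the job. There is more than one size of the disc; the one meant has the size given above.

How it is judged:
On the way, in this order (a step that is already met when the one before it is completed fails the run):
1. the disc lies home in the recess (horizontal distance between disc and recess below 0.003 m and z of disc in the frame of recess below 0.0015 m and angle between disc's own z axis and vertical below 0.03 rad), for 0.2 s.
2. the turn button is swung in over the disc (value of joint button above 1.35 rad), for 0.2 s.
At the end, for the whole second after the job is handed in: The disc lies flat in the recess (centre within 3 mm, underside within 1.5 mm of the floor, tilt under 0.03 rad) at rest, the turn button stands at 1.35 rad or more over it, and the four bystanders are within 20 mm of where they began (all of step 1 and value of joint button above 1.35 rad and linear speed of disc below 0.02 m/s and distance of each of spare_ring, wrench, glue, setup_block from where it was at the start of the episode below 0.02 m); the robot touches nothing.
It fails at once if the disc is lifted off the plate (its centre more than 5 mm above lying on it) (z of disc in the frame of recess above 0.011 m).
It fails at once if the disc is tipped up (angle between disc's own z axis and vertical above 0.4 rad).
It fails at once if the spare ring, wrench, glue bottle or wooden block is moved or knocked over (distance of any of spare_ring, wrench, glue, setup_block from where it was at the start of the episode above 0.02 m or angle between glue's own z axis and vertical above 0.5 rad).
It also fails if it takes over 62 s, if anything falls off the work surface, if the arm or the gripper's body presses on something with over 40 N, if the wrist force passes 120 N, or if a joint passes its speed limit or range.

ROBOT

A 6-joint arm with a two-finger parallel gripper is mounted at the origin on the work surface. World frame = base frame: x ahead of the robot, y to its left, z up, the work surface at z = 0. Lengths are in m, angles in rad, forces in N, time in s.
With the tool pointing down it reaches from about 0.25 to 0.775 m from the base axis. Payload 4 kg.
Tool frame: the origin (TCP) lies midway between the tips of the shut fingers; the grasp point (between the pads) lies 19 mm behind it (robot.grasp_offset is the distance from the TCP to the grasp point, in m); z points along the fingers, y is the direction in which the jaws open and shut (so a half turn about z gives the same grasp; the last joint's range is limited). The gripper opens to 94 mm and grips with 3 to 60 N. Pads are 16 mm wide; open, the fingers measure 119 mm over their backs; the gripper's body (75 mm by 177 mm) begins 78 mm behind the grasp point.
Start: joints at [1.038, 0.087, 1.371, -0, 1.684, -0.103], TCP at [0.229, 0.5, 0.206] pointing down, gripper open.
Joint ranges: [-3.1, 3.1], [-0.76, 2.03], [0.27, 2.55], [-1.08, 4.22], [0.17, 2.65], [-2.57, 2.57]. Speed limits (rad/s): [2.79, 2.79, 3.14, 3.14, 3.14, 3.14].

INTERFACE

Orientations are given as [roll, pitch, yaw] about the fixed x, y, z axes, in that order (R = Rz(yaw) Ry(pitch) Rx(roll)).
In Python, from bench import status, viewer, order, robot gives the robot as it stands. The module is installed in compiled form; this text tells all that it offers.
- The arm moves only by the tool move_arm, never from a script. Its argument "targets" is a list of rows, each a list of 3 entries, a list of its own where there are three numbers: the shift along the tool's x, y, z in mm, then the turn, a rotation vector about the tool's x, y, z in degrees, then the opening, from -1 (shut) to 1 (fully open). A call has 1 to 20 rows; each row is the pose to reach, as a shift and turn from the pose commanded when the call began, along the tool's axes at that moment; what a row does not reach only later rows make up. A row lasts 1/8 s, in which the tool goes at most 62.5 mm and 10.7 degrees, less where a joint would pass 70% of its speed; a pose out of reach is approached as far as the arm can. A call with a gripper value outside its range is refused whole. The fingers move at their own pace and stop on an object; the grip force is fixed at half the most. Time passes only in rows, so rows that repeat a pose let the fingers close. It gives the time, the measured TCP pose, the force and the opening at its end, in the units of the state.
- status.get_obs(): the state, without advancing time (a new reading comes with each control period).
- viewer.snapshot(name): name is "scene" or "top" or "wrist"; returns the picture (480x640x3 uint8, red, green, blue); there is no depth.
- viewer.camera_model(name): a dict with "K" (3x3 intrinsics, pixels), "xyz" and "attitude" of the camera in the world; the wrist camera has in their place "T_tool_cam" (4x4, takes a point from camera to tool coordinates, whose origin is the TCP and whose axes are the flange's). Camera axes: x right, y up, looking along -z (the intrinsics and any distortion apply to the point x, -y, -z); pixel columns grow to the right and rows downward; lengths in m; the calibration is good to about 2 mm. A picture is of the moment at which its call begins: read the wrist's pose just before it. camera_model takes no time and is no camera call.
- order.close_job(): hands the job in, once; it reports no verdict.
The state is a dict: "time": time; "joint_positions": joint angles; "qvel": joint speeds; "joint_torque": joint torques, N m; "tool_pos": TCP position; "ee_rot": TCP orientation; "wrist_force": force on the tool from outside, world axes, zero at the start; "wrist_torque": the same for the moment, N m; "width": finger opening in m.
Only numpy, scipy, OpenCV 4.12 (cv2) and the standard library are available. Lean on these libraries where they do the work, as an engineer would, in place of code of your own. Each camera call takes 0.05 s, during which the arm holds its last target. There are 200 camera calls.

## Working session

There is one attempt and no reset: what is moved stays moved. The work goes in short steps, Python scripts to look and compute and a tool call to move; the robot and the scene stay as the last step left them, time stands still between calls to the robot, and variables do not carry over. Pictures are saved under pics/ and viewed, about 8 in all and at most 12, crops included, and the job is handed in when it is done.

Besides the shell and the picture viewer there is one more tool, called after "Emit:" in YAML: its name, and indented under it one key for each argument. move_arm: Moves the arm, as the interface text tells. Its arguments: {"type":"object","properties":{"targets":{"type":"array"}},"required":["targets"]}

```bash
mkdir -p pics
cat > h.py <<'E'
import numpy as np, cv2
from bench import status, viewer, order, robot
from scipy.spatial.transform import Rotation as R
def snap(n,f):
    im=viewer.snapshot(n); cv2.imwrite('pics/'+f,im[:,:,::-1]); return im
E
python3 - <<'E'
from h import *
o=status.get_obs(); print(o)
for n in("top","scene","wrist"): print(n,viewer.camera_model(n))
snap("top","top0.png")
E
```

```text
{'time': 0.0, 'joint_positions': array([ 1.03789629e+00,  8.79748185e-02,  1.37223633e+00,  3.54117016e-05,
        1.68355137e+00, -1.03128525e-01]), 'qvel': array([ 0.00015251,  0.00265197,  0.00012421, -0.00168565,  0.00017622,
        0.00015868]), 'joint_torque': array([-4.22689970e-05, -3.40190077e+01, -3.02425575e+01,  7.16519728e-02,
        3.30269441e-02, -1.80573725e-04]), 'tool_pos': array([0.22890294, 0.49952425, 0.20430241]), 'ee_rot': array([-3.13943795e+00, -2.58386224e-04,  2.71182481e+00]), 'wrist_force': array([-0.89174236,  0.60463325, -0.43181346]), 'wrist_torque': array([ 0.04811598, -0.00276731,  0.01263457]), 'width': 0.09368460669363902}
top {'K': array([[585.08776269,   0.        , 311.86942304],
       [  0.        , 585.08776269, 247.10660444],
       [  0.        ,   0.        ,   1.        ]]), 'xyz': array([ 0.27276293, -0.09437573,  1.51615895]), 'attitude': array([ 0.16308294,  0.00230017, -1.57022369])}
scene {'K': array([[570.39792434,   0.        , 317.72336895],
       [  0.        , 570.39792434, 248.87509121],
       [  0.        ,   0.        ,   1.        ]]), 'xyz': array([1.23670505, 0.39031721, 0.67936294]), 'attitude': array([ 0.94050998, -0.01059971,  2.16035903])}
wrist {'K': array([[409.9973586 ,   0.        , 327.93119688],
       [  0.        , 409.9973586 , 242.6875638 ],
       [  0.        ,   0.        ,   1.        ]]), 'T_tool_cam': array([[-1.68905445e-04,  9.72031150e-01,  2.34851901e-01,
         6.85239670e-02],
       [ 9.99999971e-01,  2.04506913e-04, -1.27236141e-04,
         7.70764578e-04],
       [-1.71706330e-04,  2.34851873e-01, -9.72031156e-01,
        -1.79834990e-01],
       [ 0.00000000e+00,  0.00000000e+00,  0.00000000e+00,
         1.00000000e+00]])}
```

View pics/top0.png

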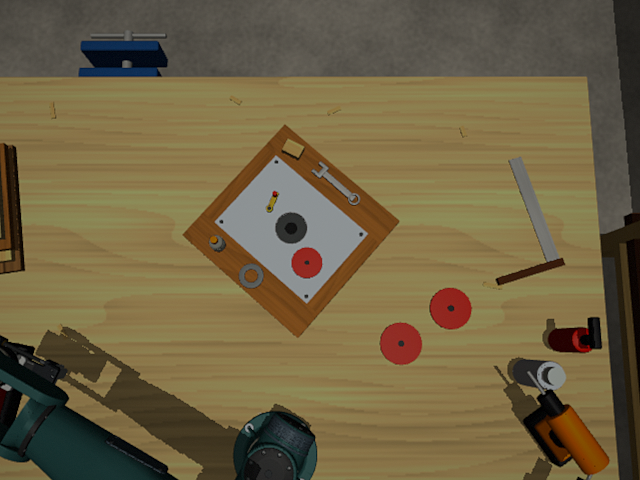

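```bash
cat >> h.py <<'E'
def cam(n,o=None):
    m=viewer.camera_model(n)
    if n!="wrist": return m["K"],R.from_euler('xyz',m["attitude"]).as_matrix(),m["xyz"]
    T=m["T_tool_cam"]; Rt=R.from_euler('xyz',o["ee_rot"]).as_matrix()
    return m["K"],Rt@T[:3,:3],Rt@T[:3,3]+o["tool_pos"]
def unproj(c,uv,z):
    K,Rc,p=c; uv=np.atleast_2d(uv).astype(float)
    d=np.c_[(uv[:,0]-K[0,2])/K[0,0],-(uv[:,1]-K[1,2])/K[1,1],-np.ones(len(uv))]@Rc.T
    return p+d*((z-p[2])/d[:,2])[:,None]
def proj(c,P):
    K,Rc,p=c; q=(np.atleast_2d(P)-p)@Rc
    return np.c_[K[0,2]-K[0,0]*q[:,0]/q[:,2],K[1,2]+K[1,1]*q[:,1]/q[:,2]]
def blobs(mask,amin):
    cs,_=cv2.findContours(mask.astype(np.uint8),cv2.RETR_EXTERNAL,cv2.CHAIN_APPROX_NONE)
    return [c for c in cs if cv2.contourArea(c)>=amin]
def fitz(c,cont,z):
    P=unproj(c,cont[:,0,:],z); (x,y),r=cv2.minEnclosingCircle((P[:,:2]*1e3).astype(np.float32))
    A=np.c_[2*P[:,:2],np.ones(len(P))]; s=np.linalg.lstsq(A,(P[:,:2]**2).sum(1),rcond=None)[0]
    return s[:2],2*np.sqrt(s[2]+s[0]**2+s[1]**2)
E
python3 - <<'E'
from h import *
im=cv2.imread('pics/top0.png'); c=cam("top")
hsv=cv2.cvtColor(im,cv2.COLOR_BGR2HSV); H,S,V=cv2.split(hsv)
red=((H<6)|(H>174))&(S>150)&(V>90)
roi=np.zeros_like(red); roi[120:340,180:400]=1
for b in blobs(red&roi,3): print("red",b[:,0].mean(0),cv2.contourArea(b),fitz(c,b,.036))
for b in blobs((V<95)&(S<60)&roi,100): print("dark",b[:,0].mean(0),cv2.contourArea(b),fitz(c,b,.03))
pl=(S<45)&(V>120)&roi
b=max(blobs(pl,500),key=cv2.contourArea); r=cv2.minAreaRect(b); print(r)
q=unproj(c,cv2.boxPoints(r),.03); print(q, np.linalg.norm(np.diff(q,axis=0),axis=1), q.mean(0))
cv2.imwrite('pics/top0c.png',cv2.resize(im[120:340,180:400],None,fx=2.7,fy=2.7,interpolation=cv2.INTER_CUBIC))
E
```

```text
red [391.70689655 332.53448276] 220.0 (array([ 0.30089095, -0.28940134]), np.float64(0.044457357453776665))
red [306.37349398 262.26506024] 671.5 (array([ 0.47724968, -0.07711639]), np.float64(0.07503430926064239))
red [274.    192.875] 5.0 (array([0.65985604, 0.00785653]), np.float64(0.007281669379482832))
dark [250.64179104 275.6119403 ] 432.5 (array([0.4439076 , 0.06573415]), np.float64(0.06015072962900637))
dark [217.06666667 243.93333333] 114.5 (array([0.52582786, 0.15293478]), np.float64(0.03376876281381313))
dark [290.46067416 227.40449438] 729.5 (array([ 0.56876042, -0.03585113]), np.float64(0.07967643019061368))
((290.81121826171875, 227.71435546875), (122.6661148071289, 92.94890594482422), 41.36705017089844)
[[ 0.58308532  0.16287145  0.03      ]
 [ 0.77142496  0.00554272  0.03      ]
 [ 0.55329732 -0.2346686   0.03      ]
 [ 0.37341344 -0.07634648  0.03      ]] [0.24540609 0.32447056 0.23963326] [ 0.57030526 -0.03565023  0.03      ]
```

View pics/top0c.png

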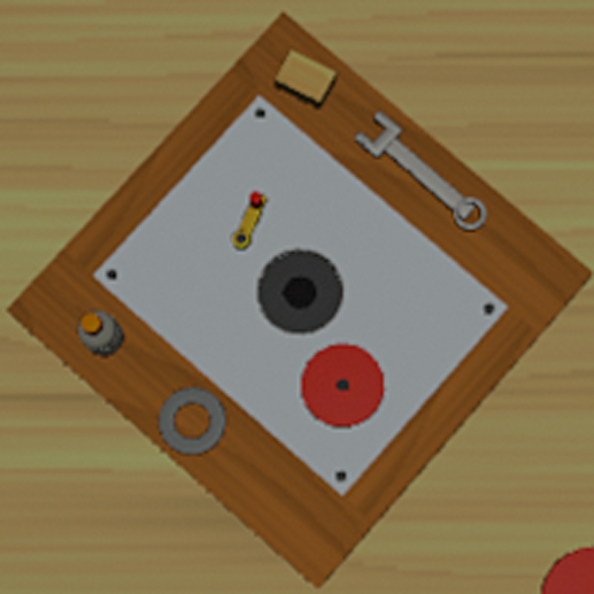

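Emit:
move_arm:
  targets:
    - [[-507,-361,36],[0,0,131],0.28]
    - [[-507,-361,36],[0,0,131],0.28]
    - [[-507,-361,36],[0,0,131],0.28]
    - [[-507,-361,36],[0,0,131],0.28]
    - [[-507,-361,36],[0,0,131],0.28]
    - [[-507,-361,36],[0,0,131],0.28]
    - [[-507,-361,36],[0,0,131],0.28]
    - [[-507,-361,36],[0,0,131],0.28]
    - [[-507,-361,36],[0,0,131],0.28]
    - [[-507,-361,36],[0,0,131],0.28]
    - [[-507,-361,36],[0,0,131],0.28]
    - [[-507,-361,36],[0,0,131],0.28]
    - [[-507,-361,36],[0,0,131],0.28]
    - [[-507,-361,36],[0,0,131],0.28]
    - [[-507,-361,36],[0,0,131],0.28]
    - [[-507,-361,36],[0,0,131],0.28]

```text
time: 2.05
tool_pos: [0.5396, -0.0392, 0.1695]
ee_rot: [3.142, -0.0, 0.427]
wrist_force: [0.4, -0.2, -0.5]
width: 0.0602
```

Run:
```python
from h import *
o=status.get_obs(); print(o["time"],o["tool_pos"],np.degrees(o["ee_rot"]),o["width"],o["joint_positions"],abs(o["qvel"]).max())
import pickle; pickle.dump(o,open('o1.pkl','wb')); snap("wrist","w1.png")
```

```text
2.05 [ 0.53960846 -0.03921073  0.16952939] [ 1.79998241e+02 -8.65145906e-03  2.44418081e+01] 0.06019252733741128 [-1.77383874e-01  7.69124626e-02  1.45284200e+00  6.05349911e-05
  1.61169647e+00  9.66824907e-01] 0.00519130592498359
```

View pics/w1.png

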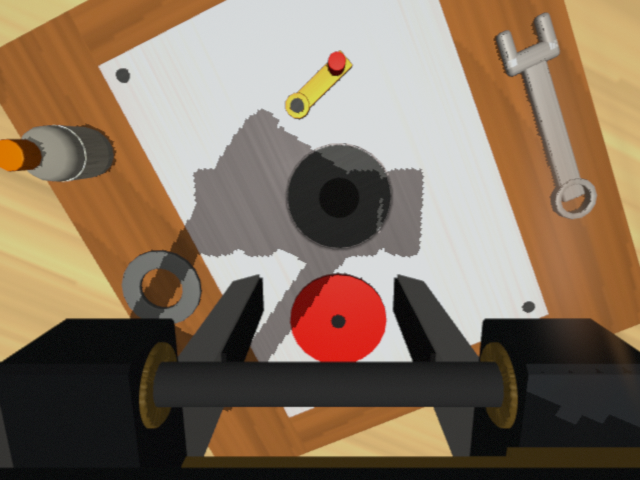

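The wrist view shows the recess at about (340,196), the disc at (338,318), the button hub at (297,105) and the pin at (337,63).

```bash
cat >> h.py <<'E'
def measure(im,o):
    """im BGR wrist picture"""
    c=cam("wrist",o); H,S,V=cv2.split(cv2.cvtColor(im,cv2.COLOR_BGR2HSV)); out={}
    red=((H<8)|(H>172))&(S>150)&(V>60)
    for b in blobs(red,60):
        big=cv2.contourArea(b)>2000
        bb=b[b[:,0,1]<355] if big else b
        print("red",b[:,0].mean(0),cv2.contourArea(b),fitz(c,bb,.036 if big else .062))
    yel=(H>18)&(H<35)&(S>120)&(V>80)
    for b in blobs(yel,150):
        if b[:,0,1].max()<300: print("brass",b[:,0].mean(0),cv2.contourArea(b),unproj(c,b[:,0].mean(0),.0385)[0])
    return c
E
python3 - <<'E'
from h import *; import pickle
o=pickle.load(open('o1.pkl','rb')); im=cv2.imread('pics/w1.png'); c=measure(im,o)
# recess rim: radial search of the strongest gradient about the guess, on plate plane
g=cv2.GaussianBlur(cv2.cvtColor(im,cv2.COLOR_BGR2GRAY),(3,3),0).astype(np.float32)
ctr=unproj(c,[340,196],.03)[0]
for it in range(3):
    pts=[]
    for a in np.linspace(0,2*np.pi,180,endpoint=False):
        r=np.arange(.036,.047,.0003); P=np.c_[ctr[0]+r*np.cos(a),ctr[1]+r*np.sin(a),0*r+.03]
        uv=proj(c,P).astype(np.float32); v=cv2.remap(g,uv[:,:1],uv[:,1:],cv2.INTER_LINEAR)[:,0]
        d=np.gradient(v); i=d.argmax()
        if d[i]>1.0: pts.append(P[i,:2])
    pts=np.array(pts); s=np.linalg.lstsq(np.c_[2*pts,np.ones(len(pts))],(pts**2).sum(1),rcond=None)[0]
    ctr=np.array([s[0],s[1],.03])
print("recess",ctr,2*np.sqrt(s[2]+s[0]**2+s[1]**2),len(pts))
print("hub",unproj(c,[297,105],.0405))
b=unproj(c,[[123,75],[528,307]],.03);print("screws",b,(b[0]+b[1])/2,b[1]-b[0])
E
```

```text
red [337.98850575 319.06130268] 6571.5 (array([ 0.47593088, -0.0758505 ]), np.float64(0.07798064858322999))
red [336.06896552  62.86206897] 269.0 (array([0.64990791, 0.00610895]), np.float64(0.011759916530693085))
brass [318.41818182  86.81818182] 1198.5 [0.63408794 0.01240857 0.0385    ]
recess [ 0.56754057 -0.03463071  0.03      ] 0.08085916577556479 180
hub [[0.61630836 0.02122285 0.0405    ]]
screws [[ 0.58346312  0.14610036  0.03      ]
 [ 0.54950411 -0.21646008  0.03      ]] [ 0.56648361 -0.03517986  0.03      ] [-0.03395901 -0.36256044  0.        ]
```

Emit:
move_arm:
  targets:
    - [[-60,7,0],[0,0,0],0.28]
    - [[-115,7,0],[0,0,0],0.28]
    - [[-133,7,30],[0,0,0],0.28]
    - [[-133,7,80],[0,0,0],0.28]
    - [[-133,7,115],[0,0,0],0.28]
    - [[-133,7,130],[0,0,0],0.28]
    - [[-133,7,135],[0,0,0],0.28]
    - [[-133,7,136.5],[0,0,0],0.28]
    - [[-133,7,136.5],[0,0,0],0.28]

```text
time: 3.22
tool_pos: [0.4225, -0.101, 0.0343]
ee_rot: [3.14, -0.002, 0.426]
wrist_force: [-0.2, 1.2, 0.4]
width: 0.0603
```

Emit:
move_arm:
  targets:
    - [[10,0,1],[0,0,0],0.28]
    - [[20,0,1],[0,0,0],0.28]
    - [[28,0,1],[0,0,0],0.28]
    - [[36,0,1],[0,0,0],0.28]
    - [[44,0,1],[0,0,0],0.28]
    - [[52,0,1],[0,0,0],0.28]
    - [[60,0,1],[0,0,0],0.28]
    - [[68,0,1],[0,0,0],0.28]
    - [[76,0,1],[0,0,0],0.28]
    - [[84,0,1],[0,0,0],0.28]
    - [[90,0,1],[0,0,0],0.28]
    - [[95,0,1],[0,0,0],0.28]
    - [[98,0,1],[0,0,0],0.28]
    - [[98,0,1],[0,0,0],0.28]
    - [[98,0,1],[0,0,0],0.28]

```text
time: 5.1
tool_pos: [0.5106, -0.0602, 0.0319]
ee_rot: [-3.141, -0.0, 0.425]
wrist_force: [0.2, 0.6, 0.4]
width: 0.0601
```

Run:
```python
from h import *; import pickle
o=status.get_obs(); print(o["time"],o["tool_pos"],np.degrees(o["ee_rot"]),o["wrist_force"])
snap("wrist","w2.png"); im=cv2.imread("pics/w2.png"); measure(im,o)
```

```text
5.1 [ 0.51062951 -0.06018971  0.03191565] [-1.79991303e+02 -1.27817884e-02  2.43704156e+01] [0.15492034 0.63721748 0.42756001]
red [328.11500975 217.10721248] 25373.5 (array([ 0.541791  , -0.04481084]), np.float64(0.0787368847106879))
```

View pics/w2.png

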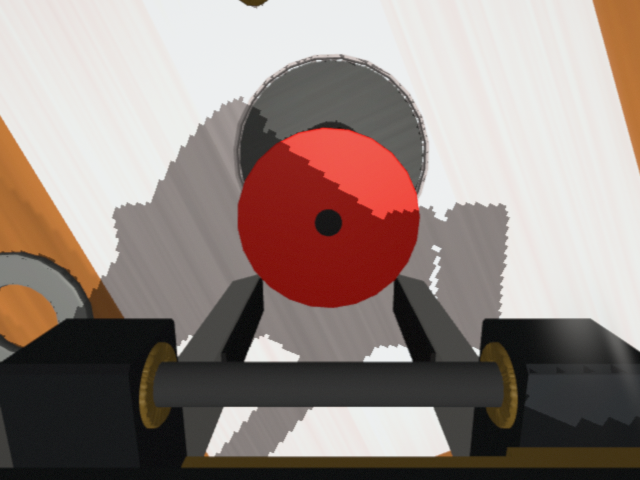

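The disc sits in the fingers at (328,217), and the recess is at about (332,148). It needs another 27–28 mm forward and 1.5 mm sideways.

Emit:
move_arm:
  targets:
    - [[5,0.5,0],[0,0,0],0.28]
    - [[10,1,0],[0,0,0],0.28]
    - [[15,1.5,0],[0,0,0],0.28]
    - [[19,1.5,0],[0,0,0],0.28]
    - [[22,1.5,0],[0,0,0],0.28]
    - [[24,1.5,0],[0,0,0],0.28]
    - [[26,1.5,0],[0,0,0],0.28]
    - [[27,1.5,0],[0,0,0],0.28]
    - [[27.5,1.5,0],[0,0,0],0.28]
    - [[27.5,1.5,0],[0,0,0],0.28]
    - [[27.5,1.5,0],[0,0,0],0.28]

```text
time: 6.52
tool_pos: [0.5363, -0.0503, 0.032]
ee_rot: [-3.142, -0.0, 0.425]
wrist_force: [-0.6, 0.2, 0.5]
width: 0.0605
```

Run:
```python
from h import *; import pickle
o=status.get_obs(); print(o["time"],o["tool_pos"],np.degrees(o["ee_rot"]),o["wrist_force"])
snap("wrist","w3.png"); im=cv2.imread("pics/w3.png"); measure(im,o)
```

```text
6.525 [ 0.53631668 -0.05028416  0.03199693] [-1.79997225e+02 -7.30797482e-03  2.43714537e+01] [-0.61890156  0.16224812  0.52660823]
red [327.72323232 218.57777778] 23732.5 (array([ 0.56695964, -0.03500178]), np.float64(0.07626076210078321))
brass [271.79574468  31.97446809] 3695.5 [0.62682034 0.01584102 0.0385    ]
```

View pics/w3.png

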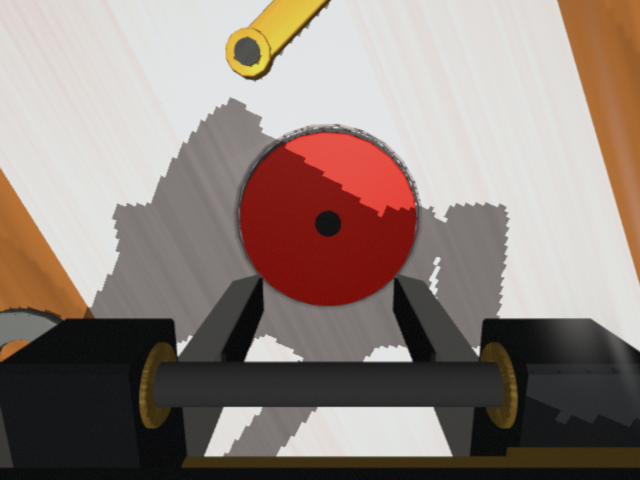

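The disc looks fully down: its apparent size shrank by a factor of 0.967, just as expected for a 6 mm drop. I'll retreat, lift, close the fingers and go round to the outer side of the pin.

Emit:
move_arm:
  targets:
    - [[-6,1.5,0],[0,0,0],0.28]
    - [[-6,1.5,-15],[0,0,0],0.0]
    - [[-6,1.5,-60],[0,0,0],-0.5]
    - [[-6,1.5,-100],[0,0,0],-1]
    - [[30,-5,-100],[0,0,-10],-1]
    - [[80,-10,-100],[0,0,-20],-1]
    - [[120,-18,-100],[0,0,-30],-1]
    - [[149,-24,-100],[0,0,-40],-1]
    - [[149,-24,-100],[0,0,-41.6],-1]
    - [[149,-24,-100],[0,0,-41.6],-1]
    - [[149,-24,-100],[0,0,-41.6],-1]

```text
time: 7.95
tool_pos: [0.6615, 0.0322, 0.1327]
ee_rot: [3.141, -0.0, 1.149]
wrist_force: [0.7, 0.3, 0.1]
width: 0.0002
```

Run:
```python
from h import *; import pickle
o=status.get_obs(); print(o["time"],o["tool_pos"],np.degrees(o["ee_rot"]),o["wrist_force"],o["width"])
snap("wrist","w4.png"); im=cv2.imread("pics/w4.png"); measure(im,o)
```

```text
7.95 [0.66152133 0.03224194 0.13267166] [ 1.79976450e+02 -5.27547688e-04  6.58531283e+01] [0.66941499 0.32626794 0.12668727] 0.00015907154148360968
brass [288.56557377 282.7295082 ] 657.0 [0.62466893 0.01961299 0.0385    ]
```

View pics/w4.png

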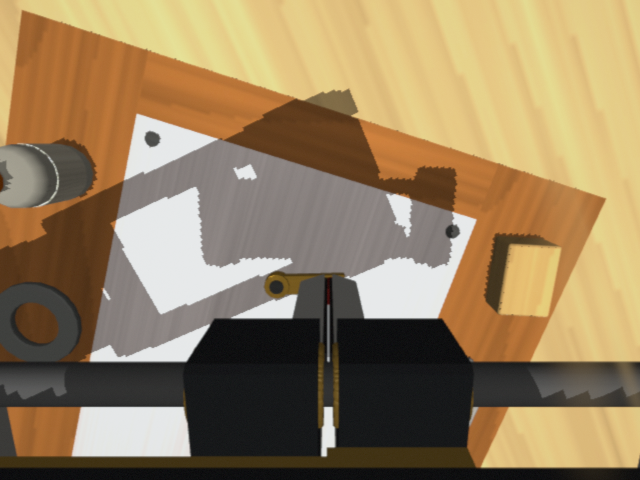

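```bash
cat >> h.py <<'E'
def arc(o,angs,off=.014,z=.045,piv=(.6165,.0215)):
    Rt=R.from_euler('xyz',o["ee_rot"]).as_matrix()
    for a in angs:
        r=np.radians(a); t=np.array([np.sin(r),-np.cos(r)])
        p=np.r_[np.array(piv)+.038*np.array([np.cos(r),np.sin(r)])-off*t,z]
        print(a,np.round(Rt.T@(p-o["tool_pos"])*1e3,1),"tz",round(np.degrees(o["ee_rot"][2])-(a+90),1))
E
python3 - <<'E'
from h import *
o=status.get_obs(); arc(o,[-24],.03); arc(o,list(range(-24,-124,-8))+[-124])
E
```

```text
-24 [ 1.8  1.2 87.6] tz -0.1
-24 [-14.2   1.2  87.6] tz -0.1
-32 [-19.6   2.8  87.6] tz 7.9
-40 [-25.2   3.6  87.6] tz 15.9
-48 [-30.8   3.7  87.6] tz 23.9
-56 [-36.4   2.9  87.6] tz 31.9
-64 [-41.9   1.4  87.6] tz 39.9
-72 [-47.   -0.9  87.6] tz 47.9
-80 [-51.8  -3.8  87.6] tz 55.9
-88 [-56.2  -7.4  87.6] tz 63.9
-96 [-60.  -11.6  87.6] tz 71.9
-104 [-63.2 -16.3  87.6] tz 79.9
-112 [-65.7 -21.3  87.6] tz 87.9
-120 [-67.5 -26.7  87.6] tz 95.9
-124 [-68.1 -29.5  87.6] tz 99.9
```

Emit:
move_arm:
  targets:
    - [[2,1,40],[0,0,0],-1]
    - [[2,1,75],[0,0,0],-1]
    - [[2,1,87],[0,0,0],-1]
    - [[-6,1,87],[0,0,0],-1]
    - [[-14,1,87],[0,0,0],-1]
    - [[-19.5,3,87],[0,0,8],-1]
    - [[-25,3.5,87],[0,0,16],-1]
    - [[-31,3.5,87],[0,0,24],-1]
    - [[-36.5,3,87],[0,0,32],-1]
    - [[-42,1.5,87],[0,0,40],-1]
    - [[-47,-1,87],[0,0,48],-1]
    - [[-52,-4,87],[0,0,56],-1]
    - [[-56,-7.5,87],[0,0,64],-1]
    - [[-60,-11.5,87],[0,0,72],-1]
    - [[-63,-16.5,87],[0,0,80],-1]
    - [[-65.5,-21.5,87],[0,0,88],-1]
    - [[-67.5,-26.5,87],[0,0,96],-1]
    - [[-68,-29.5,87],[0,0,100],-1]
    - [[-68,-29.5,87],[0,0,100],-1]

```text
time: 10.38
tool_pos: [0.6087, -0.018, 0.0473]
ee_rot: [-3.14, -0.004, -0.594]
wrist_force: [1.0, -0.5, 0.5]
width: 0.0005
```

Run:
```python
from h import *
o=status.get_obs(); print(o["time"],o["tool_pos"],np.degrees(o["ee_rot"]),o["wrist_force"],o["joint_positions"])
arc(o,[-126,-128,-130,-132,-134]); arc(o,[-120],.04)
snap("wrist","w5.png"); im=cv2.imread("pics/w5.png"); measure(im,o)
```

```text
10.375 [ 0.60868445 -0.0179601   0.04733759] [-179.90833748   -0.2310343   -34.01696322] [ 0.95150107 -0.45694206  0.50097874] [-1.22344556e-01  2.92662229e-01  1.44967622e+00 -4.12073439e-04
  1.39493515e+00  2.04222777e+00]
-126 [-2.9  1.4  2.3] tz 2.0
-128 [-4.3  1.8  2.3] tz 4.0
-130 [-5.6  2.2  2.3] tz 6.0
-132 [-7.   2.5  2.3] tz 8.0
-134 [-8.4  2.8  2.3] tz 10.0
-120 [27.  -2.   2.4] tz -4.0
red [420.09722222 298.41388889] 7388.0 (array([ 0.57571949, -0.04947857]), np.float64(0.054501146467235424))
```

View pics/w5.png

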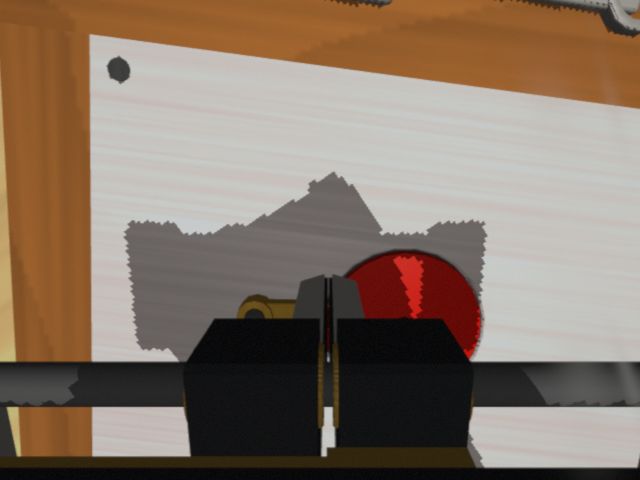

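The button follows the fingers, with the bar now along the row at about (280,308) and pointing at the disc. Next I push the last few degrees to the stop and watch the force.

Emit:
move_arm:
  targets:
    - [[-3,1.5,0],[0,0,2],-1]
    - [[-4.5,2,0],[0,0,4],-1]
    - [[-5.5,2,0],[0,0,6],-1]
    - [[-6.5,2,0],[0,0,7],-1]
    - [[-6.5,2,0],[0,0,7],-1]

```text
time: 11.05
tool_pos: [0.6026, -0.0165, 0.0456]
ee_rot: [-3.141, -0.005, -0.717]
wrist_force: [4.6, -4.4, 0.1]
width: 0.0004
```

Emit:
move_arm:
  targets:
    - [[-1,0,0],[0,0,0],-1]
    - [[-1,0,0],[0,0,0],-1]

```text
time: 11.3
tool_pos: [0.6026, -0.0165, 0.0457]
ee_rot: [-3.141, -0.007, -0.717]
wrist_force: [6.0, -5.1, -1.1]
width: 0.0004
```

Emit:
move_arm:
  targets:
    - [[10,0,0],[0,0,0],-1]
    - [[30,0,0],[0,0,0],-1]
    - [[30,0,-40],[0,0,0],-1]
    - [[30,0,-90],[0,0,0],-1]
    - [[0,0,-140],[0,0,-10],-1]
    - [[-40,-30,-160],[0,0,-20],-1]
    - [[-80,-60,-160],[0,0,-30],-1]
    - [[-100,-80,-160],[0,0,-40],-1]
    - [[-100,-80,-160],[0,0,-50],-1]
    - [[-100,-80,-160],[0,0,-55],-1]
    - [[-100,-80,-160],[0,0,-55],-1]
    - [[-100,-80,-160],[0,0,-55],-1]

```text
time: 12.8
tool_pos: [0.577, 0.1117, 0.2045]
ee_rot: [-3.141, 0.001, 0.243]
wrist_force: [-0.7, 0.6, 0.4]
width: 0.0001
```

Run:
```python
from h import *
o=status.get_obs(); print(o["time"],o["tool_pos"],np.degrees(o["ee_rot"]),o["wrist_force"])
snap("wrist","w6.png"); im=cv2.imread("pics/w6.png"); c=measure(im,o); print(proj(c,[[.6165,.0215,.0405],[.5675,-.0347,.03]]))
snap("top","top6.png")
```

```text
12.8 [0.57699975 0.11169856 0.20449454] [-1.79957158e+02  7.86336698e-02  1.38968391e+01] [-0.67052367  0.55444792  0.38585269]
red [481.88967972 268.28113879] 5574.5 (array([ 0.56675278, -0.03344963]), np.float64(0.07592121207249983))
brass [451.9826087 219.9826087] 745.5 [0.60604494 0.01078074 0.0385    ]
brass [601.25123153  20.14285714] 931.0 [ 0.78186815 -0.05223783  0.0385    ]
[[444.39183543 205.56191351]
 [484.0411369  270.96254099]]
```

View pics/w6.png

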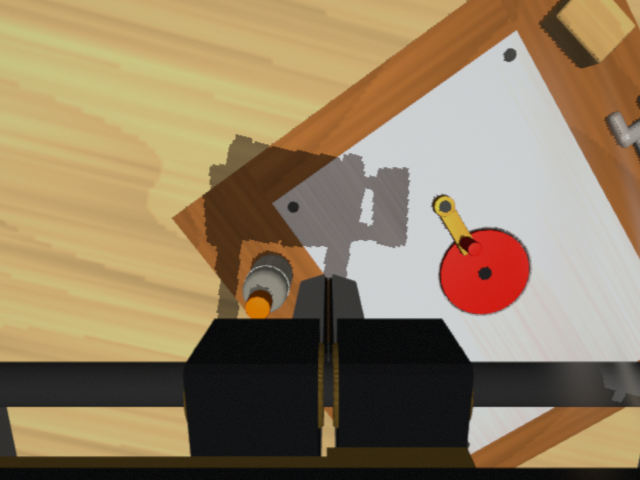

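The bar points from the hub at (444,206) to the disc centre at (485,272). The disc lies flush with an even rim gap, and the arm is clear. I'll run one check on the bystanders and hand in.

Run:
```python
from h import *
a,b=[cv2.imread(f'pics/{n}.png').astype(np.float32).mean(2) for n in("top0","top6")]
for n,(u,v) in dict(ring=(251,276),glue=(217,243),block=(293,149),wrench=(336,184)).items():
    w=24 if n=="wrench" else 14
    s=[i[v-w:v+w,u-w:u+w].copy() for i in(a,b)]; print(n,cv2.phaseCorrelate(*s),abs(s[0]-s[1]).mean())
print(order.close_job())
```

```text
ring ((-0.2778909101090168, 0.15963504270331974), 0.98502429511812) 19.062925
glue ((-1.3000663135993449, -0.09652219055225508), 0.3971557739045885) 20.773386
block ((-0.03212395937145551, -0.017417265347239308), 0.9966832568910386) 11.218962
wrench ((-0.045223675602990454, 0.008641396834168091), 1.0003262959524162) 12.956307
the job is handed in; nothing more can be done
None
```

I slid the disc into the recess with two half-open fingers, without lifting it. Then I swung the turn button inwards by its pin with the fingers shut, and handed the job in at about 13 s.

- **Disc:** it lies flush, with a thin gap all round. Its apparent size shrank by the amount a 6 mm drop should give. My measured centre was about 1.5 mm from the recess centre, against an allowed 3 mm.
- **Button:** the bar points at the disc centre. At the end it stopped moving while the wrist force rose to about 8 N, so I take it to be on its stop. I did not measure the angle itself.
- **Bystanders:** comparing the top pictures from before and after, the ring, block and wrench moved less than 0.3 px (about 1 mm). The glue bottle check was weak: it showed a 1.3 px shift (about 3 mm) with poor correlation. I think that is the arm or its shadow near the bottle, because the arm never went down beside it, but I did not confirm it.
- **Arm:** it was raised clear of everything when I handed in.

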